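# Twist-lock the lid of the craft canister

## Robot

A 6-joint arm with a two-finger parallel gripper is mounted at the origin on the work surface; the furniture and walls round the work are solid. World frame = base frame: x ahead of the robot, y to its left, z up, the work surface at z = 0. Lengths are in m, angles in rad, forces in N, time in s.
With the tool pointing down it reaches from about 0.375 to 0.925 m from the base axis. Payload 5.7 kg.
Tool frame: the origin (TCP) lies midway between the tips of the shut fingers; the grasp point (between the pads) lies 19 mm behind it; z points along the fingers, y is the line along which they close (so a half turn about z gives the same grasp; the last joint's range is limited). The gripper opens to 88 mm and grips with 3 to 60 N. Pads are 20 mm wide; open, the fingers measure 115 mm over their backs; the gripper's body (75 mm by 178 mm) begins 61 mm behind the grasp point.
Start: joints at [-1.225, 0.359, 1.51, -0, 1.272, -0.115], TCP at [0.267, -0.537, 0.2] pointing down, gripper open.
Joint ranges: [-2.97, 2.97], [-1.01, 2.36], [0.21, 2.38], [-0.96, 4.11], [0.2, 2.71], [-2.98, 2.98]. Speed limits (rad/s): [2.39, 2.39, 3.14, 3.14, 3.14, 3.14].

## Interface

Orientations are given as a rotation vector (axis times angle).
In Python, from plant import r gives the robot as it stands.
- The arm moves only by the shell command python3 -m jog 'ROWS' [OPENING]. ROWS is a JSON object of lists of equal length, an entry for each row: "delta_pos": the shift along the tool's x, y, z in cm, a list of three; "angular": the turn, a rotation vector about the tool's x, y, z in rad, a list of three. In form: {"delta_pos": [[x, y, z], ...], "angular": [[rx, ry, rz], ...]}. A call has 1 to 12 rows; each row shifts and turns the commanded pose from where the row before left it, along the tool's axes as they then stand; what a row does not reach is not made up. A row lasts 1/12 s, in which the tool goes at most 41.7 mm and 7.16 degrees, less where a joint would pass 70% of its speed; a pose out of reach is approached as far as the arm can. A call with a gripper value outside its range is refused whole. OPENING is the closure, from 0 (fully open) to 1 (shut), set as the call begins (- or left out, the last holds). The fingers move at their own pace and stop on an object; the grip force is fixed at half the most. Time passes only in rows, so rows that do not move let the fingers close. It gives the time, the measured TCP pose, the force, the opening and the grip force at its end, in the units of the state.
- r.get_state(): the state, without advancing time (a new reading comes with each control period).
- r.snapshot(name): name is "scene" or "top" or "wrist"; returns a dict with "img" (384x512x3 uint8, blue, green, red), "fx", "fy", "cx", "cy" (pixels), "origin" and "orientation" of the camera in the world. Camera axes: x right, y down, z forward; pixel columns grow to the right and rows downward; lengths in m; the calibration is good to about 2 mm. The wrist camera is an equidistant fisheye: a pixel r from the principal point sees the ray r / f radians off the axis. A picture is of the moment at which its call begins. There is no depth.
- r.finish_job(): hands the job in; it is judged then, once.
The state is a dict: "clock": time; "qpos": joint angles; "qd": joint speeds; "effort": joint torques, N m; "eef_pos": TCP position; "tcp_rot": TCP orientation; "ft_force": force on the tool from outside, world axes, zero at the start; "moment": the same for the moment, N m; "finger_gap": opening from 0.0 (shut) to 1.0 (fully open); "gripper_force": force on a finger pad.
Only numpy, scipy, OpenCV 4.12 (cv2) and the standard library are available. Lean on these libraries where they do the work, as an engineer would, in place of code of your own. Each camera call takes 0.05 s, during which the arm holds its last target. There are 200 camera calls.

## Task

The canister whose lid has the orange grip bar was left with its lid perched high on top: the lugs missed the entry notches. Turn the lid backward (counter-clockwise seen from above) until the bar lines up with the white bars on the canister and the lid drops home, then turn it clockwise until the grip bar points at the yellow dots, and let go with the lid flat on the rim. Leave the other, already locked canister with the green grip bar alone.

Things in the scene. Friction and masses are not known exactly. Their poses are not given: they have to be found in the camera images.
- canister: Blue canister to be closed, 96 mm across, on a square 104 mm wooden stand, all fixed. Origin: centre of the stand's underside, z up. Shoulder at 71 mm, bare neck 64 mm across, rim at 90 mm. On the shoulder two white bars at +x and -x mark the entry notches; two yellow dots, 65 deg clockwise (seen from above) of the bars, show where the grip bar points when locked.
- neck_plate (a point): Canister axis, 76 mm over its origin; same axes: top of the hidden plate the lid's lugs rest on. They drop through notches only with lid x within about 12 deg of this x (either way round), then turn clockwise under the plate to a hard stop near 80 deg. The same stop blocks clockwise turning on top; counter-clockwise a stop lies about 17 deg past the notches.
- lid: Loose lid, 90 g: black disc 68 mm across, 8 mm thick, orange grip bar 52 mm long (x), 14 wide (y), 8 to 36 mm over the origin. Origin: centre of the disc's underside, z up. Two lugs along x. Starts perched, origin 104 mm over the canister's, x 40 to 65 deg clockwise of canister x; seated 90 mm: a 14 mm drop. Falls if let go, or lower it while held. Turns freely, no spring or click.
- other_canister: An equal canister on an equal stand; its lid, with a green grip bar, is already locked (top of the bar 126 mm over the origin). Origin: centre of the stand's underside. All fixed; not to be touched.
There are look-alikes about, which are no part of the job. What is shaped like the lid but purple or turquoise is not meant.

How it is judged:
By the outcome, as a careful person would: the job done as asked, in the order asked, and still so for the second after the job is handed in, with the robot touching nothing.
It also fails if it takes over 35 s, if anything falls off the work surface, if the arm or the gripper's body presses on something with over 40 N, if the wrist force passes 120 N, or if a joint passes its speed limit or range.

## Working session

There is one attempt and no reset: what is moved stays moved. The work goes in short steps, Python scripts to look and compute and a shell command to move; the robot and the scene stay as the last step left them, time stands still between calls to the robot, and variables do not carry over. Pictures are saved under pics/ and viewed, at most 10 in all, crops included, and the job is handed in when it is done.

```bash
mkdir -p pics; ls; python3 - <<'E'
from plant import r
import cv2
s=r.get_state();print(s['clock'],s['eef_pos'],s['tcp_rot'],s['finger_gap'],s['ft_force'])
for n in("scene","top"):
    d=r.snapshot(n);cv2.imwrite(f'pics/{n}0.png',d['img']);print(n,d['fx'],d['fy'],d['cx'],d['cy'],d['origin'],d['orientation'])
E
```

```text
pics
0.0 [ 0.26652988 -0.53672592  0.19940951] [-3.05680872e+00 -7.17030924e-01  3.50634941e-04] 1.0047085755890086 [-0.44415686 -0.36930914 -0.72083935]
scene 455.01223336195807 455.01223336195807 263.7364515308212 194.54928338890133 [-0.07003613 -0.46217011  0.58735104] [-2.1002495   0.73220165 -0.36396958]
top 378.9850353799384 378.9850353799384 255.77789577471862 193.49873176847245 [0.22799417 0.0884785  0.96592532] [-2.15809545  2.13311942 -0.17518259]
```

View pics/scene0.png

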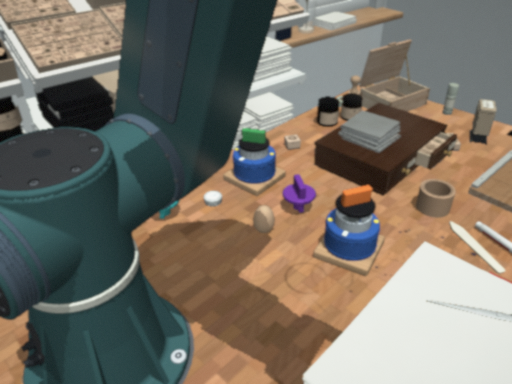

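View pics/top0.png

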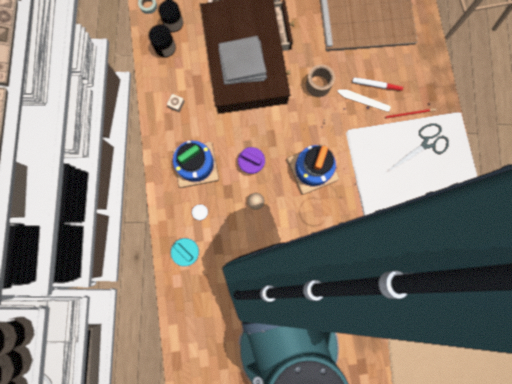

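The orange-bar canister is at scene (352,230) and top (316,165). The green one is at top (193,160), with look-alikes at (251,160) and (184,251). Next I enlarge a crop and measure.

```bash
cat > h.py <<'E'
import numpy as np,cv2
from scipy.spatial.transform import Rotation as R
def ray(d,uv,fish=False):
    p=(np.atleast_2d(np.array(uv,float))-[d['cx'],d['cy']])/[d['fx'],d['fy']]
    if fish:
        t=np.linalg.norm(p,axis=1,keepdims=True); v=np.c_[p/np.maximum(t,1e-9)*np.sin(t),np.cos(t)]
    else: v=np.c_[p,np.ones(len(p))]
    return v@R.from_rotvec(d['orientation']).as_matrix().T
def at(d,uv,z,fish=False):
    v=ray(d,uv,fish);o=np.array(d['origin']);return o+v*((z-o[2])/v[:,2])[:,None]
def orange(img):
    h=cv2.cvtColor(img,cv2.COLOR_BGR2HSV);return cv2.inRange(h,(4,190,120),(16,255,255))
E
python3 - <<'E'
from h import *
from plant import r
d=r.snapshot('top');im=d['img']
m=orange(im);m[:,:290]=0;m[:,345:]=0;m[:140]=0;m[200:]=0
ys,xs=np.nonzero(m);print(len(xs),xs.min(),xs.max(),ys.min(),ys.max())
P=at(d,np.c_[xs,ys],.137)[:,:2];c=P.mean(0);w,V=np.linalg.eigh(np.cov((P-c).T));print('bar',c,np.degrees(np.arctan2(V[1,1],V[0,1])),4*np.sqrt(w))
h=cv2.cvtColor(im,cv2.COLOR_BGR2HSV);b=cv2.inRange(h,(105,120,60),(125,255,255));b[:,:290]=0;b[:,345:]=0;b[:140]=0;b[200:]=0
ys,xs=np.nonzero(b);hull=cv2.convexHull(np.c_[xs,ys].astype(np.int32))
print('shoulder ell',cv2.fitEllipse(hull))
cv2.imwrite('pics/c1.png',cv2.resize(im[135:200,285:350],None,fx=9,fy=9,interpolation=cv2.INTER_CUBIC))
E
```

```text
Traceback (most recent call last):
ValueError: zero-size array to reduction operation minimum which has no identity
```

```bash
python3 - <<'E'
from h import *
from plant import r
d=r.snapshot('top');im=d['img'];np.save('top.npy',d,allow_pickle=True)
h=cv2.cvtColor(im,cv2.COLOR_BGR2HSV);print(im[157,320],h[157,320],im[183,316],h[183,316])
cv2.imwrite('pics/c1.png',cv2.resize(im[135:200,285:350],None,fx=9,fy=9,interpolation=cv2.INTER_CUBIC))
E
```

```text
[ 86 166 246] [ 15 166 246] [128  71  39] [109 177 128]
```

View pics/c1.png

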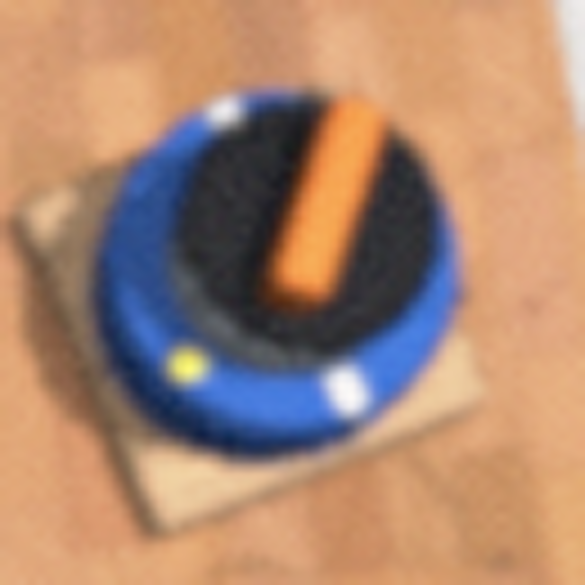

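Crop: white bars at (224,110) and (347,390), a yellow dot at (186,364), and the bar's top face running from about (356,105) to (303,293). Now I convert these to world positions.

```bash
python3 - <<'E'
from h import *
from plant import r
d=np.load('top.npy',allow_pickle=True).item();im=d['img']
f=lambda u,v:((u+.5)/9-.5+285,(v+.5)/9-.5+135)
W=at(d,[f(224,110),f(347,390)],.071);Y=at(d,[f(186,364)],.071)[0];c=W.mean(0)
ang=lambda v:np.degrees(np.arctan2(v[1],v[0]))
print('W',W,'axis',c,'dist',np.linalg.norm(W[0]-W[1]),'ang',ang(W[1]-W[0]),'Y',ang(Y-c),np.linalg.norm(Y-c))
h=cv2.cvtColor(im,cv2.COLOR_BGR2HSV);m=cv2.inRange(h,(8,150,190),(20,255,255));k=np.zeros_like(m);k[140:176,308:334]=m[140:176,308:334]
n,l,s,_=cv2.connectedComponentsWithStats(k);i=1+s[1:,4].argmax();ys,xs=np.nonzero(l==i);print(s[i])
P=at(d,np.c_[xs,ys],.140)[:,:2];print('bar',P.mean(0));b=P.mean(0);w,V=np.linalg.eigh(np.cov((P-b).T));print(ang(V[:,1]),np.sqrt(12*w))
B=at(d,[f(356,105),f(303,293)],.14);print(B.mean(0),ang(B[0]-B[1]),np.linalg.norm(B[0]-B[1]))
sd=r.snapshot('scene');np.save('scene.npy',sd,allow_pickle=True);im=sd['img']
cv2.imwrite('pics/c2.png',cv2.resize(im[175:275,305:395],None,fx=6,fy=6,interpolation=cv2.INTER_CUBIC))
p=(R.from_rotvec(sd['orientation']).as_matrix().T@(np.array([[*b,.14],[*c[:2],.071]])-sd['origin']).T).T
print(p[:,:2]/p[:,2:]*sd['fx']+[sd['cx'],sd['cy']])
# current tool
s=r.get_state();M=R.from_rotvec(s['tcp_rot']).as_matrix();print(M, s['clock'])
E
```

```text
W [[ 0.48370162 -0.04870874  0.071     ]
 [ 0.40680542 -0.08084578  0.071     ]] axis [ 0.44525352 -0.06477726  0.071     ] dist 0.08334155518401369 ang -157.31860841827267 Y 139.7365612223599 0.041814270342974885
[316 146  12  22 130]
bar [ 0.44237984 -0.06466131]
160.76547637424628 [0.01332642 0.05066337]
[ 0.44156521 -0.0642464   0.14      ] -16.136166221249027 0.05031574016224587
[[357.64827835 188.85607459]
 [354.35778717 219.78648472]]
[[ 8.95705922e-01  4.44646831e-01 -3.10123983e-04]
 [ 4.44646920e-01 -8.95705460e-01  9.19129333e-04]
 [ 1.30908200e-04 -9.61165261e-04 -9.99999530e-01]] 0.25
```

View pics/c2.png

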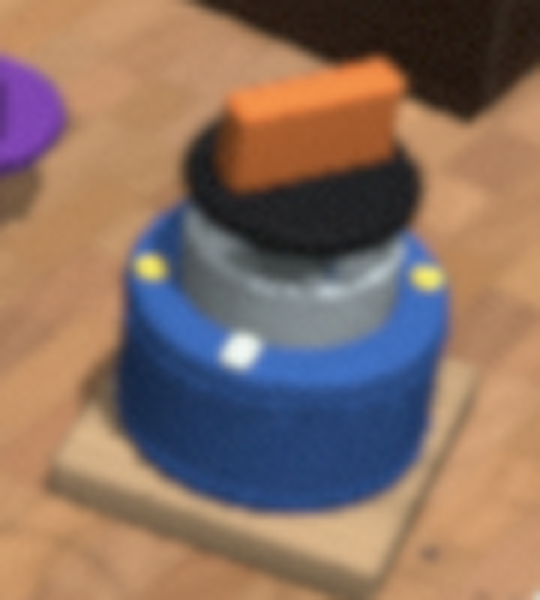

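The bar is at about -18°, the white bars at +23° and the dots at -41°, and the lid axis is near (0.443,-0.065). Both views agree, so I'm moving over the lid.

```bash
python3 -m jog '{"delta_pos":[[2.8,-2.65,0],[2.8,-2.65,0],[2.8,-2.65,0],[2.8,-2.65,0],[2.8,-2.65,0],[2.8,-2.65,0],[2.8,-2.65,0],[2.8,-2.65,0],[2.8,-2.65,0],[2.8,-2.65,0],[2.8,-2.65,0],[2.8,-2.65,0]],"angular":[[0,0,0],[0,0,0],[0,0,0],[0,0,0],[0,0,0],[0,0,0],[0,0,0],[0,0,0],[0,0,0],[0,0,0],[0,0,0],[0,0,0]]}' 0
python3 -m jog '{"delta_pos":[[3.0,-2.5,0],[0,0,0],[0,0,0],[0,0,0],[0,0,0],[0,0,0],[0,0,0],[0,0,0],[0,0,0]],"angular":[[0,0,0],[0,0,0.11],[0,0,0.11],[0,0,0.11],[0,0,0.11],[0,0,0.11],[0,0,0.11],[0,0,0.11],[0,0,0]]}'
python3 - <<'E'
from h import *
from plant import r
s=r.get_state();M=R.from_rotvec(s['tcp_rot']).as_matrix();print(s['clock'],s['eef_pos'],np.degrees(np.arctan2(M[1,0],M[0,0])))
e=np.array([.442,-.0645,.2])-s['eef_pos'];print('to go cm',M.T@e*100)
d=r.snapshot('wrist');np.save('w1.npy',d,allow_pickle=True);cv2.imwrite('pics/w1.png',d['img']);print(d['fx'],d['cx'],d['cy'],d['origin'],d['orientation'])
E
```

```text
clock: 1.25
eef_pos: [0.4266, -0.1014, 0.2005]
tcp_rot: [3.058, 0.717, 0.001]
ft_force: [0.4, -0.4, -0.3]
finger_gap: 1.0
gripper_force: 0.0
clock: 2.0
eef_pos: [0.442, -0.0674, 0.2002]
tcp_rot: [-3.103, 0.49, 0.0]
ft_force: [0.8, 0.0, -0.7]
finger_gap: 1.0
gripper_force: 0.0
2.0 [ 0.44199887 -0.0673687   0.20024373] -17.932776168271754
to go cm [-0.0882165  -0.27296622  0.02440657]
297.3186396354542 252.98953414140192 194.30955205709762 [ 0.50588695 -0.08873728  0.38422729] [ 1.75330308 -2.41054226 -0.29926424]
```

View pics/w1.png

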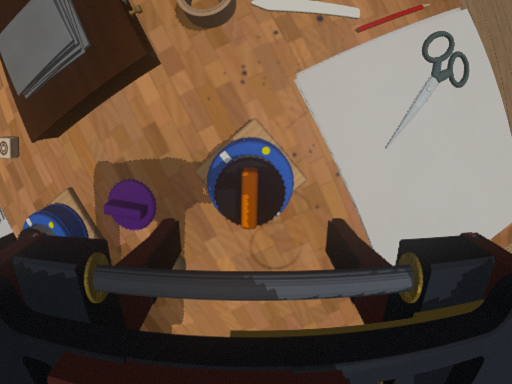

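The wrist view shows the bar upright at (249,198), a white bar at (225,157) and a yellow dot at (266,151). I'll measure from here.

```bash
python3 - <<'E'
from h import *
from plant import r
d=np.load('w1.npy',allow_pickle=True).item();im=d['img']
h=cv2.cvtColor(im,cv2.COLOR_BGR2HSV)
def reg(m,x0,x1,y0,y1):
    k=np.zeros_like(m);k[y0:y1,x0:x1]=m[y0:y1,x0:x1];n,l,s,c=cv2.connectedComponentsWithStats(k);i=1+s[1:,4].argmax();ys,xs=np.nonzero(l==i);return np.c_[xs,ys]
ang=lambda v:np.degrees(np.arctan2(v[1],v[0]))
p=reg(cv2.inRange(h,(4,150,110),(20,255,255)),232,266,160,235);P=at(d,p,.14,True)[:,:2]
print(len(p),p.min(0),p.max(0))
rc=cv2.minAreaRect((P*1e4).astype(np.float32));print('bar',rc)
b=np.array(rc[0])/1e4;w,V=np.linalg.eigh(np.cov((P-b).T));print(ang(V[:,1]))
w=reg(cv2.inRange(h,(0,0,170),(180,60,255)),212,236,146,168);y=reg(cv2.inRange(h,(22,120,150),(35,255,255)),255,278,140,162)
W=at(d,[w.mean(0)],.071,True)[0];Y=at(d,[y.mean(0)],.071,True)[0]
print('W',len(w),w.mean(0),W,'Y',len(y),Y)
# centre from W & Y: both radius .0417, Y is 65 deg cw of (W or -W)
for c in ((.442,-.0645),(.444,-.0646),(.4453,-.0648)): print(c,ang(W[:2]-c),np.linalg.norm(W[:2]-c),ang(Y[:2]-c),np.linalg.norm(Y[:2]-c))
s=r.get_state();M=R.from_rotvec(s['tcp_rot']).as_matrix();e=np.array([*b,.2])-s['eef_pos'];print('to go',M.T@e*100)
E
```

```text
1014 [232 171] [265 234]
bar ((4406.640625, -637.04248046875), (290.9150390625, 561.288330078125), 71.95764923095703)
163.19130225424027
W 42 [224.07142857 155.33333333] [ 0.48054927 -0.04850533  0.071     ] Y 46 [ 0.47219353 -0.0917552   0.071     ]
(0.442, -0.0645) 22.534294141721006 0.041735786831859134 -42.07204339365886 0.04067549120102911
(0.444, -0.0646) 23.76655361823225 0.03993604570072983 -43.92526859351566 0.03914435345351469
(0.4453, -0.0648) 24.809670141241618 0.03883332982993269 -45.065616255212746 0.03807683202929352
to go [-0.23880048 -0.3099818   0.02590091]
```

```bash
python3 -m jog '{"delta_pos":[[-0.1,-0.27,0],[0,0,2],[0,0,2],[0,0,2],[0,0,1.5],[0,0,0.7],[0,0,0],[0,0,0]],"angular":[[0,0,0],[0,0,0],[0,0,0],[0,0,0],[0,0,0],[0,0,0],[0,0,0],[0,0,0]]}' 0
python3 -m jog '{"delta_pos":[[0,0,0],[0,0,0],[0,0,0],[0,0,0],[0,0,0],[0,0,0],[0,0,0],[0,0,0],[0,0,0],[0,0,0]],"angular":[[0,0,0],[0,0,0],[0,0,0],[0,0,0],[0,0,0],[0,0,0],[0,0,0],[0,0,0],[0,0,0],[0,0,0]]}' 1
```

```text
clock: 2.72
eef_pos: [0.442, -0.0645, 0.1184]
tcp_rot: [-3.104, 0.482, 0.001]
ft_force: [0.3, 0.1, -0.2]
finger_gap: 0.995
gripper_force: 0.0
clock: 3.55
eef_pos: [0.4419, -0.0645, 0.1182]
tcp_rot: [-3.104, 0.484, 0.0]
ft_force: [-0.2, 0.5, -1.0]
finger_gap: 0.282
gripper_force: 0.0
```

```bash
python3 -m jog '{"delta_pos":[[0,0,0],[0,0,0],[0,0,0],[0,0,0]],"angular":[[0,0,0],[0,0,0],[0,0,0],[0,0,0]]}' 1
```

```text
clock: 3.88
eef_pos: [0.442, -0.0645, 0.1183]
tcp_rot: [-3.104, 0.484, 0.0]
ft_force: [0.4, 0.0, -0.1]
finger_gap: 0.012
gripper_force: 0.0
```

```bash
python3 - <<'E'
from h import *
from plant import r
d=r.snapshot('wrist');e=r.snapshot('scene');np.save('w2.npy',d,allow_pickle=True)
a=d['img'];b=cv2.resize(e['img'][150:280,280:420],(414,384),interpolation=cv2.INTER_CUBIC)
cv2.imwrite('pics/w2.png',cv2.resize(np.hstack([a[:,100:],b]),(800,372)))
E
```

```text
(no output)
```

View pics/w2.png

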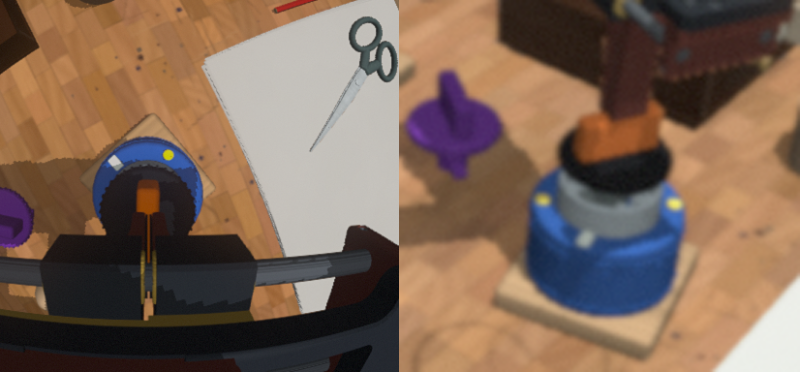

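```bash
python3 - <<'E'
from h import *
from plant import r
d=np.load('w2.npy',allow_pickle=True).item();e=r.snapshot('scene');s=r.get_state();print(s['finger_gap'],s['gripper_force'],s['eef_pos'])
M=R.from_rotvec(s['tcp_rot']).as_matrix();t=s['eef_pos']
pts=[t,t-M[:,2]*.019,t-M[:,2]*.05]
def pr(D,p,f):
    c=R.from_rotvec(D['orientation']).as_matrix().T@(p-D['origin'])
    if f:
        th=np.arctan2(np.hypot(*c[:2]),c[2]);q=c[:2]/np.hypot(*c[:2])*th
    else:q=c[:2]/c[2]
    return q*D['fx']+[D['cx'],D['cy']]
out=[]
for D,f,(x0,y0) in((d,1,(200,150)),(e,0,(305,140))):
    im=cv2.resize(D['img'][y0:y0+150,x0:x0+100],None,fx=4,fy=4,interpolation=cv2.INTER_CUBIC)
    for p,c in zip(pts,[(0,255,0),(255,255,0),(255,0,255)]):
        u=pr(D,p,f);print(u);cv2.circle(im,tuple(int(v) for v in (u-[x0,y0])*4),3,c,-1)
    out.append(im)
cv2.imwrite('pics/w3.png',np.hstack(out))
E
```

```text
0.004423449150326409 0.0 [ 0.44196023 -0.06455094  0.11824859]
[251.82489355 225.02591394]
[251.72948429 235.92120404]
[251.52862139 259.16640053]
[355.98322975 199.21108108]
[357.24610855 190.2376083 ]
[359.38694022 175.02578056]
```

View pics/w3.png

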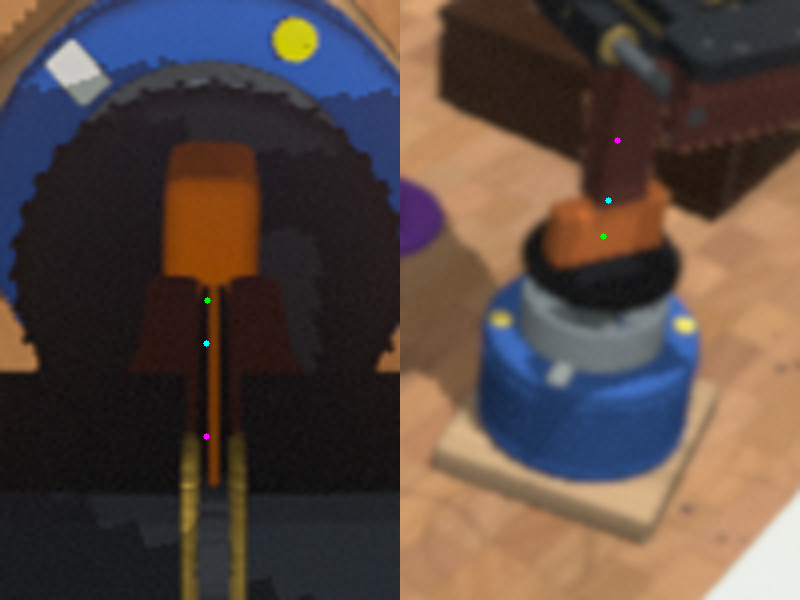

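The reported TCP is about 20 mm below where the fingertips actually are. The picture shows the shut fingers sitting just above the bar, and nothing was touched. I'll reopen partway, go lower in small steps and watch the force.

```bash
python3 -m jog '{"delta_pos":[[0,0,0],[0,0,0],[0,0,0],[0,0,0],[0,0,0],[0,0,0],[0,0,0],[0,0,0],[0,0,0],[0,0,0]],"angular":[[0,0,0],[0,0,0],[0,0,0],[0,0,0],[0,0,0],[0,0,0],[0,0,0],[0,0,0],[0,0,0],[0,0,0]]}' 0.45
python3 -m jog '{"delta_pos":[[0,0,0.4],[0,0,0.4],[0,0,0.4],[0,0,0.4],[0,0,0]],"angular":[[0,0,0],[0,0,0],[0,0,0],[0,0,0],[0,0,0]]}'
python3 - <<'E'
from h import *
from plant import r
d=r.snapshot('wrist');e=r.snapshot('scene')
cv2.imwrite('pics/w4.png',np.hstack([cv2.resize(D['img'][y0:y0+150,x0:x0+100],None,fx=4,fy=4,interpolation=cv2.INTER_CUBIC) for D,(x0,y0) in((d,(200,150)),(e,(305,140)))]))
E
```

```text
clock: 4.87
eef_pos: [0.442, -0.0645, 0.1183]
tcp_rot: [-3.104, 0.484, 0.0]
ft_force: [0.2, 0.1, 0.6]
finger_gap: 0.551
gripper_force: 0.0
clock: 5.28
eef_pos: [0.4412, -0.0643, 0.1013]
tcp_rot: [-3.104, 0.484, 0.003]
ft_force: [-0.4, -0.1, -0.7]
finger_gap: 0.55
gripper_force: 0.0
```

View pics/w4.png

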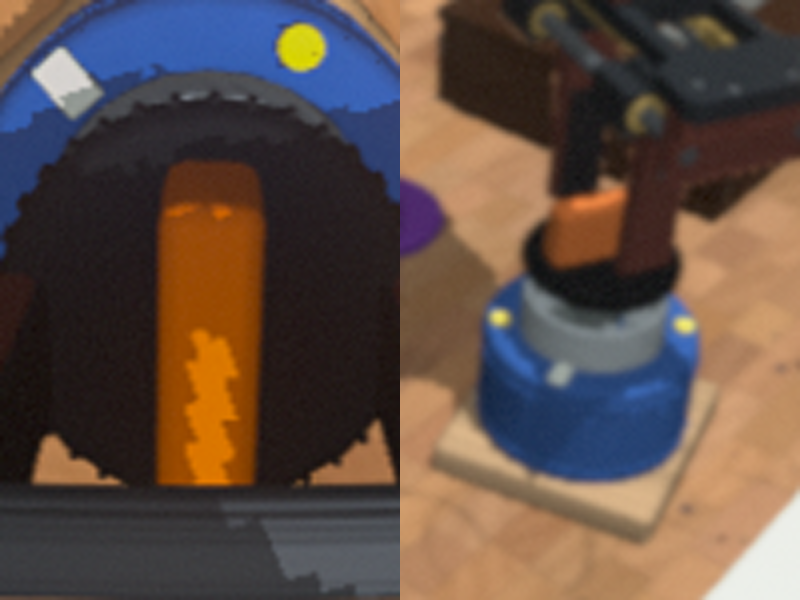

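The fingers now straddle the bar with the tips near the disc: the near tip is at (645,270) in the picture, and the bar is centred between them. I'll go down 3 mm more and close.

```bash
python3 -m jog '{"delta_pos":[[0,0,0.3],[0,0,0],[0,0,0],[0,0,0],[0,0,0],[0,0,0],[0,0,0],[0,0,0],[0,0,0],[0,0,0]],"angular":[[0,0,0],[0,0,0],[0,0,0],[0,0,0],[0,0,0],[0,0,0],[0,0,0],[0,0,0],[0,0,0],[0,0,0]]}' 1
```

```text
clock: 6.22
eef_pos: [0.442, -0.0646, 0.0994]
tcp_rot: [-3.104, 0.484, -0.0]
ft_force: [-0.2, 1.3, 1.4]
finger_gap: 0.158
gripper_force: 30.0
```

Gripped: 14 mm gap, 30 N. Now I turn it counter-clockwise by 0.70 rad.

```bash
python3 -m jog '{"delta_pos":[[0,0,0],[0,0,0],[0,0,0],[0,0,0],[0,0,0],[0,0,0],[0,0,0],[0,0,0],[0,0,0],[0,0,0]],"angular":[[0,0,-0.07],[0,0,-0.09],[0,0,-0.09],[0,0,-0.09],[0,0,-0.09],[0,0,-0.09],[0,0,-0.09],[0,0,-0.09],[0,0,0],[0,0,0]]}'
python3 - <<'E'
from h import *
from plant import r
s=r.get_state();M=R.from_rotvec(s['tcp_rot']).as_matrix();print(np.degrees(np.arctan2(M[1,0],M[0,0])),s['moment'],s['ft_force'])
d=r.snapshot('wrist');np.save('w5.npy',d,allow_pickle=True);cv2.imwrite('pics/w5.png',cv2.resize(d['img'][130:260,170:340],None,fx=4,fy=4,interpolation=cv2.INTER_CUBIC))
E
```

```text
clock: 7.05
eef_pos: [0.4418, -0.0645, 0.0992]
tcp_rot: [-3.082, -0.606, 0.0]
ft_force: [-0.1, -0.6, -0.8]
finger_gap: 0.157
gripper_force: 30.0
22.23962212347173 [ 0.07296775  0.03972358 -0.02036392] [-0.10114025 -0.61655197 -0.76919344]
```

View pics/w5.png

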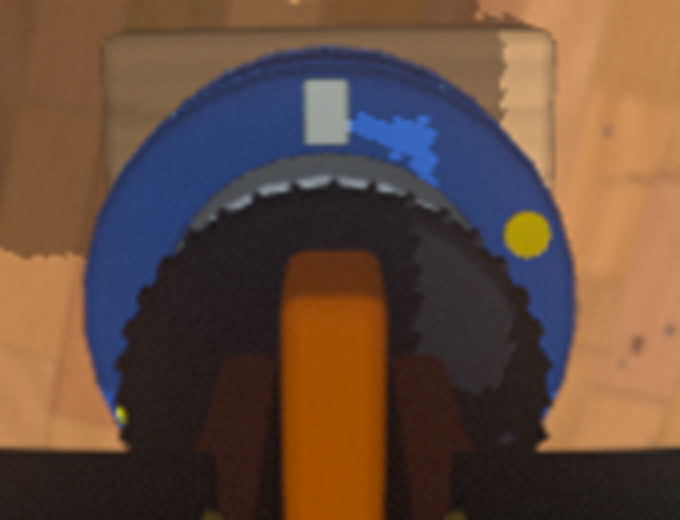

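The bar is lined up with the white bar (333 against 327 px, about 1 mm). I'll lower it 14 mm in small steps.

```bash
python3 -m jog '{"delta_pos":[[0,0,0.2],[0,0,0.2],[0,0,0.2],[0,0,0],[0,0,0]],"angular":[[0,0,0],[0,0,0],[0,0,0],[0,0,0],[0,0,0]]}'

```

```text
clock: 7.52
eef_pos: [0.4417, -0.0645, 0.093]
tcp_rot: [-3.082, -0.609, 0.001]
ft_force: [-0.2, -0.2, -0.5]
finger_gap: 0.162
gripper_force: 30.0
```

```bash
python3 -m jog '{"delta_pos":[[0,0,0.2],[0,0,0.2],[0,0,0.2],[0,0,0.15],[0,0,0],[0,0,0]],"angular":[[0,0,0],[0,0,0],[0,0,0],[0,0,0],[0,0,0],[0,0,0]]}'

```

```text
clock: 8.02
eef_pos: [0.4419, -0.0645, 0.0857]
tcp_rot: [-3.082, -0.61, 0.0]
ft_force: [0.8, -0.7, -0.7]
finger_gap: 0.161
gripper_force: 30.0
```

Lowered 13.6 mm with no force. I'll feel for the seat in half-millimetre steps.

```bash
python3 -m jog '{"delta_pos":[[0,0,0.05],[0,0,0],[0,0,0]],"angular":[[0,0,0],[0,0,0],[0,0,0]]}'
python3 -m jog '{"delta_pos":[[0,0,0.05],[0,0,0],[0,0,0]],"angular":[[0,0,0],[0,0,0],[0,0,0]]}'

```

```text
clock: 8.27
eef_pos: [0.442, -0.0645, 0.0854]
tcp_rot: [-3.082, -0.61, -0.0]
ft_force: [-0.7, 1.1, 2.6]
finger_gap: 0.158
gripper_force: 30.0
clock: 8.52
eef_pos: [0.442, -0.0645, 0.0854]
tcp_rot: [3.082, 0.61, 0.0]
ft_force: [-2.2, 0.9, 7.6]
finger_gap: 0.162
gripper_force: 30.0
```

Seated, with 7.6 N upward. I'll ease off and turn clockwise 65°.

```bash
python3 -m jog '{"delta_pos":[[0,0,-0.06],[0,0,0],[0,0,0],[0,0,0],[0,0,0],[0,0,0],[0,0,0],[0,0,0]],"angular":[[0,0,0.04],[0,0,0.08],[0,0,0.08],[0,0,0.08],[0,0,0.08],[0,0,0.08],[0,0,0.06],[0,0,0]]}'
python3 -m jog '{"delta_pos":[[0,0,0],[0,0,0],[0,0,0],[0,0,0],[0,0,0],[0,0,0],[0,0,0],[0,0,0],[0,0,0],[0,0,0]],"angular":[[0,0,0.06],[0,0,0.08],[0,0,0.08],[0,0,0.08],[0,0,0.08],[0,0,0.08],[0,0,0.08],[0,0,0.08],[0,0,0],[0,0,0]]}'
python3 - <<'E'
from h import *
from plant import r
s=r.get_state();M=R.from_rotvec(s['tcp_rot']).as_matrix();print(np.degrees(np.arctan2(M[1,0],M[0,0])),s['moment'],s['ft_force'])
d=r.snapshot('wrist');np.save('w6.npy',d,allow_pickle=True);cv2.imwrite('pics/w6.png',cv2.resize(d['img'][130:260,170:340],None,fx=4,fy=4,interpolation=cv2.INTER_CUBIC))
E
```

```text
clock: 9.18
eef_pos: [0.4422, -0.0647, 0.0854]
tcp_rot: [3.137, -0.175, 0.001]
ft_force: [0.4, -0.4, 0.9]
finger_gap: 0.155
gripper_force: 30.0
clock: 10.02
eef_pos: [0.442, -0.0645, 0.0854]
tcp_rot: [-2.937, 1.115, -0.0]
ft_force: [-0.1, 0.4, 1.4]
finger_gap: 0.156
gripper_force: 30.0
-41.568696063342614 [0.08745646 0.02714252 0.01436416] [-0.07176081  0.42674604  1.3867361 ]
```

View pics/w6.png

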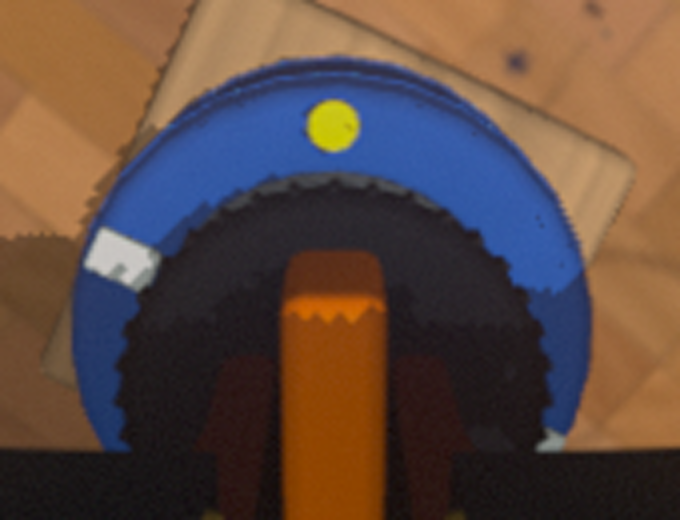

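The bar points exactly at the yellow dot (333 against 333 px) and the lid is down on the rim. I'll release and rise.

```bash
python3 -m jog '{"delta_pos":[[0,0,0],[0,0,0],[0,0,0],[0,0,0],[0,0,0],[0,0,0],[0,0,0],[0,0,0]],"angular":[[0,0,0],[0,0,0],[0,0,0],[0,0,0],[0,0,0],[0,0,0],[0,0,0],[0,0,0]]}' 0.5
python3 -m jog '{"delta_pos":[[0,0,-0.5],[0,0,-1],[0,0,-2],[0,0,-3],[0,0,-3],[0,0,-3],[0,0,0],[0,0,0]],"angular":[[0,0,0],[0,0,0],[0,0,0],[0,0,0],[0,0,0],[0,0,0],[0,0,0],[0,0,0]]}'
python3 - <<'E'
from h import *
from plant import r
d=r.snapshot('wrist');im=d['img']
h=cv2.cvtColor(im,cv2.COLOR_BGR2HSV);m=cv2.inRange(h,(6,200,110),(16,255,255))
n,l,s,c=cv2.connectedComponentsWithStats(m[140:260,200:300]);i=1+s[1:,4].argmax();print(s[i],c[i])
ys,xs=np.nonzero(l==i);P=at(d,np.c_[xs+200,ys+140],.126,True)[:,:2]
print(P.mean(0));w,V=np.linalg.eigh(np.cov(P.T));print(np.degrees(np.arctan2(V[1,1],V[0,1])),np.sqrt(12*w))
y=cv2.inRange(h,(22,120,120),(35,255,255));n,l,s,c=cv2.connectedComponentsWithStats(y[120:260,200:300]);
for k in range(1,n):
  if s[k,4]>15:
    Y=at(d,[c[k]+[200,120]],.071,True)[0];print('Y',s[k],Y,np.degrees(np.arctan2(Y[1]+.0645,Y[0]-.442)))
E
```

```text
clock: 10.73
eef_pos: [0.4419, -0.0646, 0.0854]
tcp_rot: [-2.935, 1.12, 0.0]
ft_force: [0.2, 0.8, 0.2]
finger_gap: 0.503
gripper_force: 0.0
clock: 11.4
eef_pos: [0.4434, -0.065, 0.2123]
tcp_rot: [-2.935, 1.12, -0.007]
ft_force: [-0.5, -0.3, -0.5]
finger_gap: 0.498
gripper_force: 0.0
[ 47  28  15  52 698] [53.86532951 52.79369628]
[ 0.44340915 -0.06643825]
138.97847109651462 [0.01268099 0.04946623]
Y [50 24  8  7 42] [ 0.47224367 -0.09173316  0.071     ] -42.001707596163094
```

```bash
python3 -c "
from plant import r
print(r.finish_job())"
```

```text
the job is handed in; nothing more can be done
None
```

The orange-bar lid was turned back to the white bars, lowered 14 mm onto the rim, and turned 65° clockwise until its bar measured within about 1° of the yellow dots. It was then released with the robot clear and handed in at about 11.5 s, and the green-bar canister was never approached.

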